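# Set the air regulator and slide its lock hood over

## Task

Turn the black regulator knob on the grey panel until its pointer lines up with the raised tab on the dial ring. Then slide the steel lock hood along its rails, fully home over the knob, without disturbing the setting. Let go, and leave the other things on the bench where they are.

Things in the scene. Friction and masses are not known exactly. Their poses are not given: they have to be found in the camera images.
- panel: Fixed grey panel, 150 mm (x) by 270 mm (y) by 14 mm high, lying on the bench, with an aluminium rail (top 22 mm above the bench) along each long edge. Origin: centre of its underside. The knob's axis is vertical at x = 0, y = -80 mm of this frame; the hood is parked near its +y end and slides towards -y. A round gauge 62 mm across and 30 mm high lies at x = +118 mm, y = -30 mm.
- knob_grip (a point): Point on the knob's axis, 49 mm above the bench, where its grip bar is pinched from above. The knob is a black disc 72 mm across (its top 27 mm above the bench) that carries a straight grip bar 60 mm long, 16 mm thick, reaching from 27 to 63 mm above the bench. The x axis runs along the bar towards the pointer end (the end with the arrow-shaped nose and white line), z up.
- pointer (a point): Tip of the knob's arrow nose, 43.5 mm from the knob's axis, 23 mm above the bench; x axis points outward from the knob's axis along the bar. Turns with the knob.
- mark (a point): Inner face of the raised tab, 47 mm from the knob's axis, 20 mm above the bench. The tab (12 mm radially, 14 mm wide, top 25 mm above the bench) is the only raised block on the flat aluminium dial ring (116 mm across) around the knob; x axis points outward from the knob's axis through the tab's middle. Fixed during an episode. The setting is right when the pointer aims at the tab's middle.
- knob (a joint): Knob angle, rad: 0 to 2.4 between stops, grows clockwise seen from above. At 0 the pointer lies along the panel's +x. It starts between 0 and 0.4, and the tab always lies 0.85 to 1.4 clockwise of the panel's +x. Stiff (about 0.08 N m of friction): stays where it is left.
- hood (a joint): Travel of the hood, m: 0 fully open, 0.155 fully home against its stop with the hood centred over the knob; grows towards the panel's -y. It starts between 0 and 0.02. About 4 N of friction; stays where it is left.
- hood_grip (a point): Centre of the hood's grip rib, 99 mm above the bench. The hood is a steel bridge 134 mm (panel x) by 90 mm (panel y), roof top 78 mm above the bench, open at both ends. On its roof stands a black rib 70 mm long across the slide (panel x), 16 mm thick, reaching from 77 to 112 mm above the bench, to be pinched from above with the fingers fore and aft of it. The y axis is the panel's +y, so the hood goes home along -y.
- screwdriver: Loose screwdriver, 200 mm, lying beside the panel on the robot's side. Not to be moved.
- breaker: Loose white three-pole circuit breaker, 70 x 54 x 75 mm, beside the panel on the robot's side. Not to be moved.
- meter: Loose grey hand meter, 150 x 80 x 36 mm, lying to the left. Not to be moved.
- wrench: Loose steel wrench, 190 mm, lying beyond the panel. Not to be moved.
- bin: Loose grey open bin, 160 x 110 x 75 mm, to the right. Not to be moved.

How it is judged:
By the outcome, as a careful person would: the job done as asked, in the order asked, and still so for the second after the job is handed in, with the robot touching nothing.
It also fails if it takes over 48 s, if anything falls off the work surface, if the arm or the gripper's body presses on something with over 40 N, if the wrist force passes 120 N, or if a joint passes its speed limit or range.

## Robot

A 6-joint arm with a two-finger parallel gripper is mounted at the origin on the work surface. World frame = base frame: x ahead of the robot, y to its left, z up, the work surface at z = 0. Lengths are in m, angles in rad, forces in N, time in s.
With the tool pointing down it reaches from about 0.3 to 0.775 m from the base axis. Payload 14.6 kg.
Tool frame: the origin (TCP) lies on the centre line of the jaws, within the pads' length; the fingertips stand 25 mm ahead of it and the grasp point (between the pads) lies 6 mm ahead of it (ctrl.tip_reach is the distance from the TCP to the fingertips, in m); z points along the fingers, y is the line along which they close (so a half turn about z gives the same grasp; the last joint's range is limited). The gripper opens to 94 mm and grips with 3 to 60 N. Pads are 16 mm wide; open, the fingers measure 119 mm over their backs; the gripper's body (75 mm by 177 mm) begins 78 mm behind the grasp point.
Start: joints at [1.161, 0.3, 1.521, -0, 1.321, -0.067], TCP at [0.185, 0.518, 0.202] pointing down, gripper open.
Joint ranges: [-3.03, 3.03], [-0.79, 2.21], [0.23, 2.52], [-1.04, 4.18], [0, 3.07], [-2.55, 2.55]. Speed limits (rad/s): [2.22, 2.22, 2.57, 3.14, 3.14, 3.14].

## Interface

Orientations are given as [roll, pitch, yaw] about the fixed x, y, z axes, in that order (R = Rz(yaw) Ry(pitch) Rx(roll)).
In Python, from station import ctrl gives the robot as it stands. The module is installed in compiled form; this text tells all that it offers.
- The arm moves only by the tool apply_moves, never from a script. Its argument "deltas" is a list of rows, each a list of 7 numbers: the closure in counts, from 0 (fully open) to 255 (shut), then the shift along the world's x, y, z in cm, then the turn, a rotation vector about the world's x, y, z in rad. In form: [[jaw, tx, ty, tz, ax, ay, az], ...]. A call has 1 to 10 rows; each row shifts and turns the commanded pose from where the row before left it; what a row does not reach is not made up. A row lasts 1/10 s, in which the tool goes at most 50 mm and 8.59 degrees, less where a joint would pass 70% of its speed; a pose out of reach is approached as far as the arm can. A call with a gripper value outside its range is refused whole. The fingers move at their own pace and stop on an object; "grip_force" is the grip in N (left out, the last holds). Time passes only in rows, so rows that do not move let the fingers close. It gives the time, the measured TCP pose, the force, the opening and the grip force at its end, in the units of the state.
- ctrl.get_obs(): the state, without advancing time (a new reading comes with each control period).
- ctrl.camera(name): name is "scene" or "top"; returns a dict with "img" (384x512x3 uint8, red, green, blue), "K" (3x3 intrinsics, pixels), "pose" (4x4, takes a point from camera to world coordinates). Camera axes: x right, y up, looking along -z (the intrinsics and any distortion apply to the point x, -y, -z); pixel columns grow to the right and rows downward; lengths in m; the calibration is good to about 2 mm. A picture is of the moment at which its call begins. There is no depth.
- ctrl.hand_in(): hands the job in; it is judged then, once.
The state is a dict: "time_s": time; "qpos": joint angles; "joint_vel": joint speeds; "tau": joint torques, N m; "ee_pos": TCP position; "eef_rot": TCP orientation; "force": force on the tool from outside, world axes, zero at the start; "moment": the same for the moment, N m; "grip_width": finger opening in m; "grip_force": force on a finger pad.
Only numpy, scipy, OpenCV 4.12 (cv2) and the standard library are available. Lean on these libraries where they do the work, as an engineer would, in place of code of your own. Each camera call takes 0.05 s, during which the arm holds its last target. There are 200 camera calls.

## Working session

There is one attempt and no reset: what is moved stays moved. The work goes in short steps, Python scripts to look and compute and a tool call to move; the robot and the scene stay as the last step left them, time stands still between calls to the robot, and variables do not carry over. Pictures are saved under pics/ and viewed, at most 10 in all, crops included, and the job is handed in when it is done.

Besides the shell and the picture viewer there is one more tool, called after "Call:" as name(argument=value, ...) on one line, values as JSON. apply_moves: Moves the arm, as the interface text tells. Its arguments: {"type":"object","properties":{"deltas":{"type":"array"},"grip_force":{"type":"number"}},"required":["deltas"]}

```bash
mkdir -p pics; python3 - <<'E'
from station import ctrl
import cv2,numpy as np
for n in("top","scene"):
    c=ctrl.camera(n); cv2.imwrite(f"pics/{n}0.png",c["img"][:,:,::-1]); np.savez(f"{n}.npz",**{k:c[k] for k in("K","pose")}); print(n,c["K"].round(1).tolist(),c["pose"].round(3).tolist(),[k for k in c])
o=ctrl.get_obs();print(o)
E
```

```text
top [[484.8, 0.0, 263.0], [0.0, 484.8, 186.4], [0.0, 0.0, 1.0]] [[0.028, 0.993, -0.113, 0.393], [-1.0, 0.029, 0.01, -0.033], [0.013, 0.113, 0.994, 1.557], [0.0, 0.0, 0.0, 1.0]] ['img', 'K', 'pose']
scene [[378.0, 0.0, 252.0], [0.0, 378.0, 193.9], [0.0, 0.0, 1.0]] [[-0.879, -0.377, 0.291, 0.892], [0.476, -0.683, 0.553, 0.624], [-0.009, 0.625, 0.78, 1.034], [0.0, 0.0, 0.0, 1.0]] ['img', 'K', 'pose']
{'time_s': 0.1, 'qpos': array([ 1.16139497e+00,  3.00410192e-01,  1.52152934e+00, -1.75388666e-05,
        1.32071854e+00, -6.65592154e-02]), 'joint_vel': array([ 0.00128653, -0.00106159, -0.0009222 , -0.00067406, -0.0007523 ,
       -0.00018363]), 'tau': array([ 2.24685687e-04, -5.32644081e+01, -3.53287947e+01,  7.09544308e-02,
        2.34668056e-02, -8.53953452e-05]), 'ee_pos': array([0.18477737, 0.5177673 , 0.20144163]), 'eef_rot': array([-3.14052846e+00, -5.39101473e-05,  2.79875483e+00]), 'force': array([-0.29881041,  0.14452048, -0.2016821 ]), 'moment': array([-0.00774923, -0.03246854,  0.04339013]), 'grip_force': 0.0, 'grip_width': 0.0937773281730566}
```

View pics/top0.png

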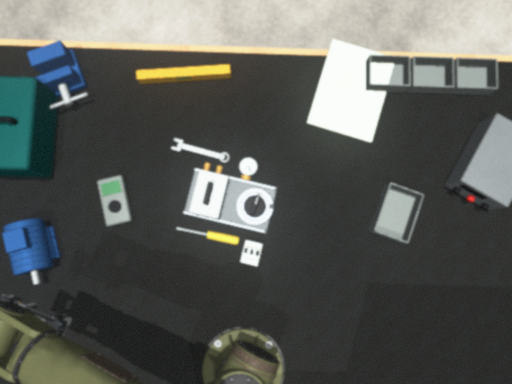

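View pics/scene0.png

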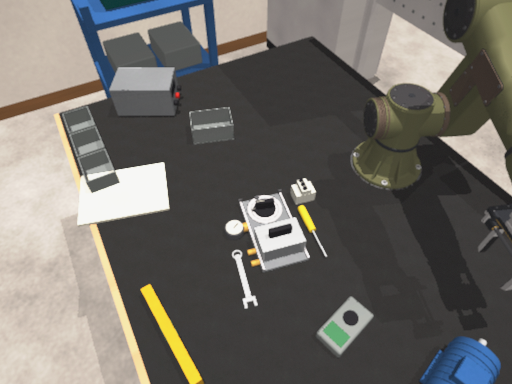

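The top view shows the panel at about columns 184-277, rows 168-233. The knob is near (255,205), the hood rib near (207,190), and the gauge at (248,166). I'll enlarge both views.

```bash
python3 - <<'E'
import cv2,numpy as np
a=cv2.imread("pics/top0.png")[150:250,175:285]; b=cv2.imread("pics/scene0.png")[175:275,220:320]
a=cv2.resize(a,None,fx=7,fy=7,interpolation=cv2.INTER_CUBIC)[:600]
b=cv2.resize(b,None,fx=6,fy=6,interpolation=cv2.INTER_CUBIC)
cv2.imwrite("pics/topc.png",a[:600]);cv2.imwrite("pics/scenec.png",b)
E
```

```text
(no output)
```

View pics/topc.png

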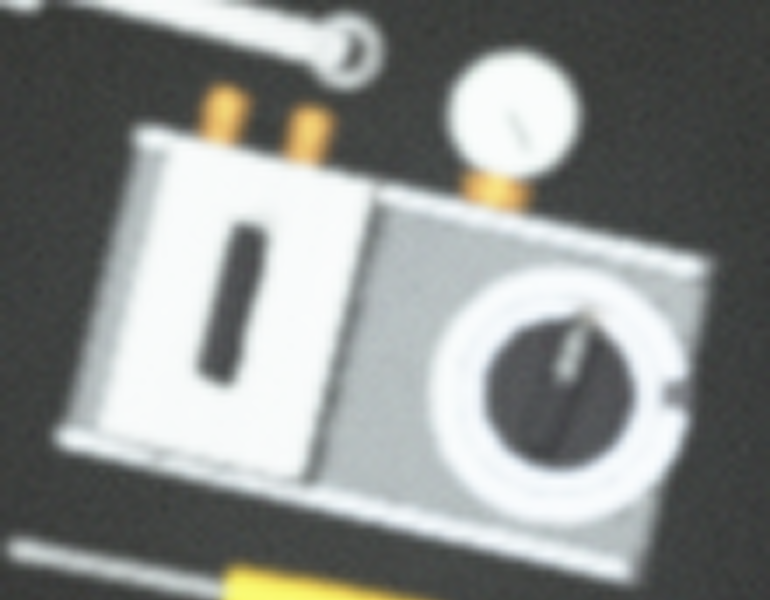

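View pics/scenec.png

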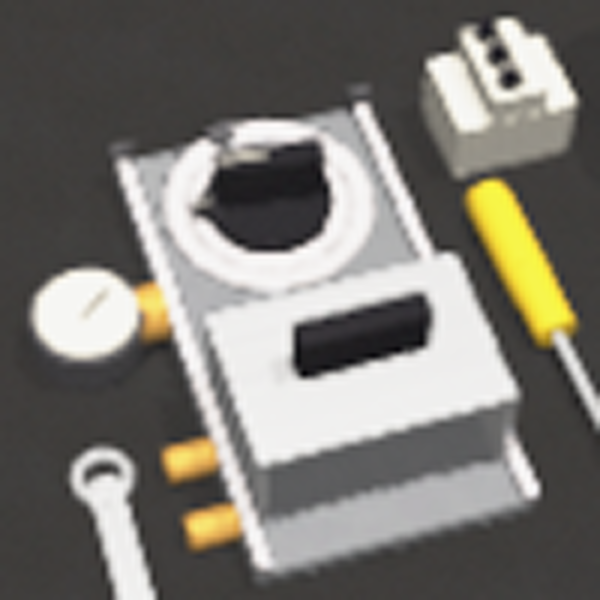

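The top crop shows the ring centre at about (562,394) and the dark tab at about (677,392). The pointer nose is near (592,312), so the knob is only slightly clockwise of panel +x. The rail corners are at about (135,130), (712,263), (635,580) and (57,438). I'll fit the panel pose and the angles from these.

```bash
cat >h.py <<'E'
import cv2,numpy as np
from scipy.optimize import least_squares
from station import ctrl
def proj(c,P):
    T=np.linalg.inv(c["pose"]);p=np.atleast_2d(P)@T[:3,:3].T+T[:3,3];p=p*[1,-1,-1]
    q=p@c["K"].T;return q[:,:2]/q[:,2:]
def back(c,uv,z):
    uv=np.atleast_2d(uv);d=np.c_[uv,np.ones(len(uv))]@np.linalg.inv(c["K"]).T*[1,-1,-1]@c["pose"][:3,:3].T
    o=c["pose"][:3,3];return o+d*((z-o[2])/d[:,2])[:,None]
def avg(n,k=6):
    cs=[ctrl.camera(n) for _ in range(k)];c=cs[0];c["img"]=np.mean([x["img"] for x in cs],0).astype(np.float32);return c
def rect(c,cx,cy,z,half,mm=.5):  # metric top view: up=+x, left=+y
    n=int(2*half/mm*1000);g=(np.arange(n)-n/2+.5)*mm/1000
    Y,X=np.meshgrid(-g,-g);P=np.c_[(cx+X).ravel(),(cy+Y).ravel(),np.full(n*n,z)]
    uv=proj(c,P).astype(np.float32).reshape(n,n,2);return cv2.remap(c["img"],uv[...,0],uv[...,1],cv2.INTER_CUBIC)
E
python3 - <<'E'
from h import *
t=avg("top");s=avg("scene");np.save("t.npy",t["img"])
L=np.array([[75,135],[75,-135],[-75,-135],[-75,135]])/1000
tu=(np.array([[135,130],[712,263],[635,580],[57,438]])+.5)/7-.5+[175,150]
su=(np.array([[262,572],[120,150],[362,95],[535,492]])+.5)/6-.5+[220,175]
def w(p,l):
    c,s_=np.cos(p[2]),np.sin(p[2]);return np.c_[p[0]+c*l[:,0]-s_*l[:,1],p[1]+s_*l[:,0]+c*l[:,1],np.full(len(l),.022)]
for cs in ([(t,tu)],[(s,su)],[(t,tu),(s,su)]):
    r=least_squares(lambda p:np.concatenate([(proj(c,w(p,L))-u).ravel() for c,u in cs]),[.35,0,-.2])
    k=w(r.x,np.array([[0,-.08]]))[0];print(r.x.round(4),np.degrees(r.x[2]).round(2),"knob",k.round(4),"cost",r.cost.round(2))
g=t["img"].mean(2)
def uvb(u,v):return [(u+.5)/7-.5+175,(v+.5)/7-.5+150]
print("disc ctr",back(t,uvb(560,394),.027),"ring",back(t,uvb(561,394),.017),"tab",back(t,uvb(677,392),.025),"nose",back(t,uvb(594,308),.023))
print("hood rib",back(t,[uvb(250,228),uvb(216,378),uvb(233,303)],.112))
# rectified view around knob
im=rect(t,k[0],k[1],.02,.075,.25);cv2.imwrite("pics/r0.png",np.clip(im,0,255)[:,:,::-1])
# ring circle fit: bright threshold
m=cv2.cvtColor(np.clip(im,0,255).astype(np.uint8),cv2.COLOR_RGB2GRAY);print(im.shape)
E
```

```text
[ 0.5218  0.0571 -0.2054] -11.77 knob [ 0.5055 -0.0212  0.022 ] cost 0.91
[ 0.5218  0.0563 -0.2116] -12.12 knob [ 0.505  -0.0219  0.022 ] cost 1.91
[ 0.5219  0.0568 -0.2084] -11.94 knob [ 0.5053 -0.0215  0.022 ] cost 2.96
disc ctr [[ 0.50459539 -0.02300499  0.027     ]] ring [[ 0.50533633 -0.02339216  0.017     ]] tab [[ 0.50718904 -0.0758727   0.025     ]] nose [[ 0.54445043 -0.03723137  0.023     ]]
hood rib [[0.56575801 0.11130749 0.112     ]
 [0.50096844 0.12316901 0.112     ]
 [0.53328014 0.11725346 0.112     ]]
(600, 600, 3)[ WARN:0@9.201] global loadsave.cpp:1063 imwrite_ Unsupported depth image for selected encoder is fallbacked to CV_8U.
```

View pics/r0.png

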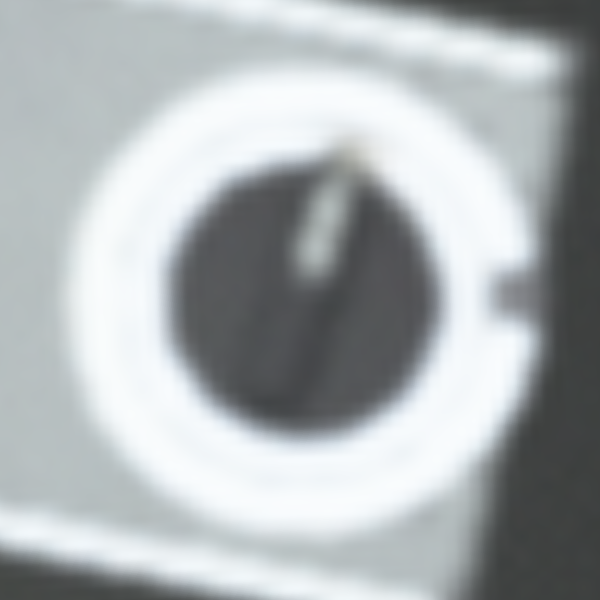

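The rectified view (0.25 mm per px) puts the knob centre at about (304,299), the tab at about (515,296) and the nose at about (352,152). That puts the tab at about -89° in world yaw and the bar at about -15°. I'll start the approach.

Call:
apply_moves(deltas=[[0,2,-3.4,0,0,0,0],[0,2,-3.4,0,0,0,0],[0,2,-3.4,0,0,0,0],[0,2,-3.4,0,0,0,0],[0,2,-3.4,0,0,0,0],[0,2,-3.4,0,0,0,0.02],[0,2,-3.4,0,0,0,0.02],[0,2,-3.4,0,0,0,0.02],[0,2,-3.4,0,0,0,0],[0,2,-3.4,0,0,0,0]])

```text
time_s: 1.7
ee_pos: [0.3854, 0.1765, 0.2022]
eef_rot: [3.141, 0.0, 2.859]
force: [0.3, 1.6, -0.6]
grip_width: 0.0937
grip_force: 0.0
```

```bash
python3 - <<'E'
from h import *
t=dict(np.load("top.npz"));t["img"]=np.load("t.npy")
g=t["img"].mean(2)
# polar model: ring outer edge fit & disc edge fit via radial gradient, world coords
def prof(c,z,a,r):
    P=np.c_[c[0]+r*np.cos(a),c[1]+r*np.sin(a),np.full(len(a),z)];uv=proj(t,P).astype(np.float32)
    return cv2.remap(g.astype(np.float32),uv[None,:,0],uv[None,:,1],cv2.INTER_CUBIC)[0]
def circ(z,r0,r1,angs,c0):
    pts=[];rs=np.linspace(r0,r1,80)
    for a in angs:
        p=prof(c0,z,np.full(80,a),rs);d=np.abs(np.gradient(p));d=d-.3*d.max();d[d<0]=0;r=(d*rs).sum()/d.sum();pts.append([c0[0]+r*np.cos(a),c0[1]+r*np.sin(a)])
    pts=np.array(pts)
    f=least_squares(lambda p:np.hypot(*(pts-p[:2]).T)-p[2],[*c0,(r0+r1)/2],loss="soft_l1",f_scale=.0005);return f.x
c0=np.array([.5055,-.0225]);D=np.radians
ring=circ(.016,.052,.064,D(np.r_[-60:10:3,30:250:3]),c0)
disc=circ(.027,.030,.042,D(np.r_[20:330:3]),c0)
print("ring",ring.round(4),"disc",disc.round(4))
a=D(np.arange(-130,-50,.5))
for nm,c in(("ring",ring[:2]),("disc",disc[:2]),("mean",(ring+disc)[:2]/2)):
    o=[]
    for r in(.049,.051,.053,.055):
        p=prof(c,.025,a,np.full(len(a),r));w=np.clip(np.median(p)-p-25,0,None);w[np.abs(np.degrees(a)+90)>18]=0;o.append(round(np.degrees((w*a).sum()/w.sum()),2))
    print(nm,o)
    a2=D(np.arange(-60,30,.5));p=sum(prof(c,.023,a2,np.full(len(a2),r)) for r in(.039,.0405,.042));w=np.clip(np.median(p)-p-40,0,None);print(" nose",np.degrees((w*a2).sum()/w.sum()).round(2))
E
```

```text
ring [ 0.5052 -0.0224  0.059 ] disc [ 0.5048 -0.0226  0.0339]
ring [np.float64(-88.98), np.float64(-88.88), np.float64(-88.87), np.float64(-88.98)]
 nose -17.63
disc [np.float64(-88.6), np.float64(-88.51), np.float64(-88.54), np.float64(-88.67)]
 nose -17.15
mean [np.float64(-88.79), np.float64(-88.7), np.float64(-88.7), np.float64(-88.82)]
 nose -17.39
```

Call:
apply_moves(deltas=[[0,2.4,-4.0,0,0,0,-0.02],[0,2.4,-4.0,0,0,0,0],[0,2.4,-4.0,0,0,0,0],[0,2.4,-4.0,-1,0,0,0],[0,2.4,-3.9,-2,0,0,0],[0,0,0,-3,0,0,0],[0,0,0,-3,0,0,0],[0,0,0,-3,0,0,0],[0,0,0,0,0,0,0],[0,0,0,0,0,0,0]])

```text
time_s: 2.7
ee_pos: [0.5051, -0.021, 0.0827]
eef_rot: [-3.142, -0.0, 2.839]
force: [0.9, 0.3, 0.1]
grip_width: 0.094
grip_force: 0.0
```

Call:
apply_moves(deltas=[[0,0,-0.15,-1.3,0,0,0],[0,0,0,-1.4,0,0,0],[0,0,0,0,0,0,0],[100,0,0,0,0,0,0],[180,0,0,0,0,0,0],[255,0,0,0,0,0,0],[255,0,0,0,0,0,0],[255,0,0,0,0,0,0],[255,0,0,0,0,0,0]], grip_force=30)

```text
time_s: 3.6
ee_pos: [0.5049, -0.0225, 0.0551]
eef_rot: [3.142, 0.0, 2.839]
force: [-0.6, -0.8, -0.3]
grip_width: 0.0493
grip_force: 0.0
```

Call:
apply_moves(deltas=[[255,0,0,0,0,0,0],[255,0,0,0,0,0,0],[255,0,0,0,0,0,0],[255,0,0,0,0,0,0],[255,0,0,0,0,0,0]], grip_force=30)

```text
time_s: 4.1
ee_pos: [0.505, -0.0222, 0.055]
eef_rot: [3.141, 0.0, 2.839]
force: [0.7, 3.0, -1.1]
grip_width: 0.0153
grip_force: 30.0
```

Call:
apply_moves(deltas=[[255,0,0,0,0,0,-0.04],[255,0,0,0,0,0,-0.08],[255,0,0,0,0,0,-0.1],[255,0,0,0,0,0,-0.1],[255,0,0,0,0,0,-0.1],[255,0,0,0,0,0,-0.1],[255,0,0,0,0,0,-0.1],[255,0,0,0,0,0,-0.1],[255,0,0,0,0,0,-0.1],[255,0,0,0,0,0,-0.1]])

```text
time_s: 5.1
ee_pos: [0.5055, -0.0217, 0.055]
eef_rot: [3.14, -0.001, 1.915]
force: [5.7, 8.8, -4.4]
grip_width: 0.0153
grip_force: 30.0
```

Call:
apply_moves(deltas=[[255,0,0,0,0,0,-0.1],[255,0,0,0,0,0,-0.1],[255,0,0,0,0,0,-0.08],[255,0,0,0,0,0,-0.04],[255,0,0,0,0,0,0],[255,0,0,0,0,0,0],[255,0,0,0,0,0,0]])

```text
time_s: 5.8
ee_pos: [0.5058, -0.0217, 0.055]
eef_rot: [3.139, -0.001, 1.599]
force: [7.3, 8.2, -5.0]
grip_width: 0.0152
grip_force: 30.0
```

```bash
python3 -c "
from station import ctrl
o=ctrl.get_obs();print(o['eef_rot'],o['moment'],o['qpos'])"
```

```text
[ 3.13916765e+00 -1.18625140e-03  1.59882736e+00] [ 1.54590527 -1.40313726  0.0388947 ] [-0.11600319  0.38067899  1.7885053   0.00184493  0.97017953 -0.14507376]
```

Call:
apply_moves(deltas=[[150,0,0,0,0,0,0],[80,0,0,0,0,0,0],[80,0,0,0,0,0,0],[80,0,0,0,0,0,0],[80,0,0,0,0,0,0],[80,0,0,1,0,0,0],[80,0,0,3,0,0,0],[80,0,0,4,0,0,0],[80,0,0,4,0,0,0],[80,0,0,3,0,0,0]])

```text
time_s: 6.8
ee_pos: [0.505, -0.0225, 0.2083]
eef_rot: [3.139, 0.0, 1.599]
force: [0.4, 0.9, -0.3]
grip_width: 0.0646
grip_force: 0.0
```

Call:
apply_moves(deltas=[[80,0.3,2.2,0,0,0,0.133],[80,0.3,2.2,0,0,0,0.133],[80,0.3,2.2,0,0,0,0.133],[80,0.3,2.2,0,0,0,0.133],[80,0.3,2.2,0,0,0,0.133],[80,0.3,2.2,0,0,0,0.133],[80,0.3,2.2,0,0,0,0.133],[80,0.3,2.2,0,0,0,0.133],[80,0.3,2.2,0,0,0,0.133],[80,0.1,2.2,0,0,0,0.133]])

```text
time_s: 7.8
ee_pos: [0.5329, 0.1984, 0.2057]
eef_rot: [3.141, 0.0, 2.934]
force: [0.7, 0.2, 0.2]
grip_width: 0.0644
grip_force: 0.0
```

```bash
python3 - <<'E'
from h import *
t=avg("top");s=avg("scene");np.save("t2.npy",t["img"])
a=rect(t,.5055,-.0225,.023,.075,.25)
uv=proj(s,[[.505,-.0225,.03]])[0].astype(int)
b=cv2.resize(s["img"][uv[1]-40:uv[1]+40,uv[0]-20:uv[0]+7],None,fx=7.5,fy=7.5,interpolation=cv2.INTER_CUBIC)
cv2.imwrite("pics/r1.png",np.clip(np.hstack([a,b[:600]]),0,255).astype(np.uint8)[:,:,::-1])
o=ctrl.get_obs();print(o["time_s"],o["ee_pos"],o["eef_rot"])
E
```

```text
8.4 [0.53291267 0.19712283 0.20503003] [3.14157800e+00 3.90227161e-05 2.92781315e+00]
```

View pics/r1.png

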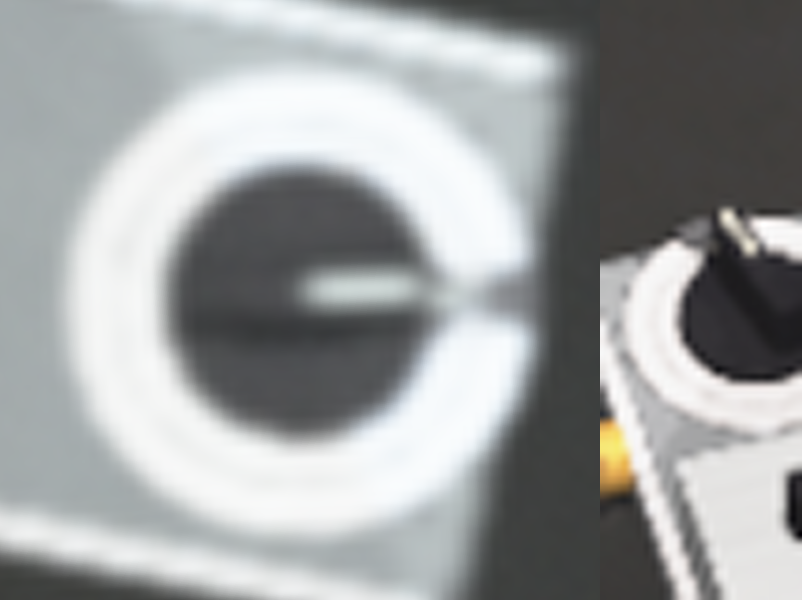

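The pointer's white line runs from (300,291) to (420,286) and aims at the tab, whose middle is near (515,294). I'll put a number on the remaining misalignment.

```bash
python3 - <<'E'
from h import *
t=dict(np.load("top.npz"));t["img"]=np.load("t2.npy")
# white line on bar top, z=.063
im=rect(t,.505,-.0225,.063,.05,.25).mean(2)
n=im.shape[0]
ref=im[:,n//2+8:n//2+92]
rows=np.arange(n);pts=[]
for j in range(n//2+8,n//2+100):
    col=im[n//2-35:n//2+35,j];w=np.clip(col-np.percentile(col,20)-.4*(col.max()-np.percentile(col,20)),0,None)
    pts.append([j,(w*np.arange(n//2-35,n//2+35)).sum()/w.sum(),col.max()])
pts=np.array(pts);print(pts[::8].round(1).tolist())
for lo,hi in((0,70),(10,80),(0,50)):
    k=np.polyfit(pts[lo:hi,0],pts[lo:hi,1],1);print("line world deg",-90-np.degrees(np.arctan(k[0])), "row at centre",np.polyval(k,n/2-.5)-(n/2-.5))
# nose: dark grey/bright mix between disc and tab; tab again
for z,lab,R in((.025,"tab",(.049,.051,.053,.055)),(.023,"nose",(.038,.0395,.041))):
    for r in R:
        a=np.radians(np.arange(-130,-50,.5));c=(.505,-.0225)
        uv=proj(t,np.c_[c[0]+r*np.cos(a),c[1]+r*np.sin(a),np.full(len(a),z)]).astype(np.float32)
        p=cv2.remap(t["img"].mean(2),uv[None,:,0],uv[None,:,1],cv2.INTER_CUBIC)[0]
        w=np.clip(np.median(p)-p-25,0,None);w[np.abs(np.degrees(a)+90)>18]=0;print(lab,r,np.degrees((w*a).sum()/w.sum()).round(2))
E
```

```text
[[208.0, 199.3, 149.0], [216.0, 199.2, 173.2], [224.0, 199.0, 195.3], [232.0, 198.8, 204.7], [240.0, 198.8, 210.0], [248.0, 198.6, 211.7], [256.0, 198.4, 211.0], [264.0, 198.1, 211.6], [272.0, 197.8, 211.4], [280.0, 197.6, 210.5], [288.0, 197.4, 208.4], [296.0, 197.3, 201.2]]
line world deg -88.66509209231089 row at centre 0.13600281611130072
line world deg -88.55538903229336 row at centre 0.22218490352398135
line world deg -88.89148590938979 row at centre 0.025576185515319594
tab 0.049 -88.81
tab 0.051 -88.69
tab 0.053 -88.68
tab 0.055 -88.79
nose 0.038 -89.69
nose 0.0395 -89.34
nose 0.041 -89.11
```

The pointer reads -88.7° and the tab -88.75°, so the setting is good. Next is the hood.

Call:
apply_moves(deltas=[[80,0.1,-3,0,0,0,0.005],[80,0,-3,0,0,0,0],[80,0,-2,-1,0,0,0],[80,0,0,-3,0,0,0],[80,0,0,-3,0,0,0],[80,0,0,-2,0,0,0],[80,0,0,-0.8,0,0,0],[80,0,0,0,0,0,0],[80,0,0,0,0,0,0]])

```text
time_s: 9.3
ee_pos: [0.5344, 0.1176, 0.108]
eef_rot: [3.141, 0.001, 2.934]
force: [0.2, -0.5, -0.4]
grip_width: 0.0648
grip_force: 0.0
```

Call:
apply_moves(deltas=[[160,0,0,-0.1,0,0,0],[200,0,0,0,0,0,0],[255,0,0,0,0,0,0],[255,0,0,0,0,0,0],[255,0,0,0,0,0,0],[255,0,0,0,0,0,0],[255,0,0,0,0,0,0],[255,0,0,0,0,0,0]], grip_force=25)

```text
time_s: 10.1
ee_pos: [0.534, 0.1178, 0.106]
eef_rot: [3.141, 0.0, 2.934]
force: [0.6, 3.9, 0.4]
grip_width: 0.0151
grip_force: 25.0
```

Call:
apply_moves(deltas=[[255,-0.1,-0.49,0,0,0,0],[255,-0.25,-1.17,0,0,0,0],[255,-0.25,-1.17,0,0,0,0],[255,-0.25,-1.17,0,0,0,0],[255,-0.25,-1.17,0,0,0,0],[255,-0.25,-1.17,0,0,0,0],[255,-0.25,-1.17,0,0,0,0],[255,-0.25,-1.17,0,0,0,0],[255,-0.25,-1.17,0,0,0,0],[255,-0.25,-1.17,0,0,0,0]])

```text
time_s: 11.1
ee_pos: [0.5105, 0.0062, 0.106]
eef_rot: [3.141, 0.001, 2.933]
force: [6.0, 3.1, -3.7]
grip_width: 0.0151
grip_force: 25.0
```

Call:
apply_moves(deltas=[[255,-0.15,-0.78,0,0,0,0],[255,-0.15,-0.78,0,0,0,0],[255,-0.12,-0.59,0,0,0,0],[255,-0.06,-0.3,0,0,0,0],[255,-0.04,-0.2,0,0,0,0],[255,0,0,0,0,0,0]])

```text
time_s: 11.7
ee_pos: [0.5051, -0.0196, 0.106]
eef_rot: [-3.141, 0.0, 2.934]
force: [2.3, -1.3, -0.7]
grip_width: 0.0152
grip_force: 25.0
```

Call:
apply_moves(deltas=[[255,-0.03,-0.15,0,0,0,0],[255,-0.03,-0.15,0,0,0,0],[255,-0.02,-0.1,0,0,0,0],[255,0,0,0,0,0,0]])

```text
time_s: 12.1
ee_pos: [0.5045, -0.0223, 0.106]
eef_rot: [3.14, 0.0, 2.934]
force: [4.5, 10.5, -1.1]
grip_width: 0.0151
grip_force: 25.0
```

Call:
apply_moves(deltas=[[255,-0.02,-0.1,0,0,0,0],[255,-0.02,-0.1,0,0,0,0],[255,0,0,0,0,0,0],[255,0,0,0,0,0,0]])

```text
time_s: 12.5
ee_pos: [0.5045, -0.0225, 0.106]
eef_rot: [3.137, 0.0, 2.934]
force: [7.9, 24.5, -1.6]
grip_width: 0.015
grip_force: 25.0
```

Call:
apply_moves(deltas=[[255,0.02,0.1,0,0,0,0],[200,0,0,0,0,0,0],[100,0,0,0,0,0,0],[80,0,0,0,0,0,0],[80,0,0,0,0,0,0],[80,0,0,1,0,0,0],[80,0,0,3,0,0,0],[80,0,0,4,0,0,0],[80,0,0,4,0,0,0]])

```text
time_s: 13.4
ee_pos: [0.5038, -0.0243, 0.228]
eef_rot: [-3.141, -0.0, 2.934]
force: [0.1, 0.7, 0.6]
grip_width: 0.0646
grip_force: 0.0
```

Call:
apply_moves(deltas=[[80,0,3,0,0,0,0],[80,0,3,0,0,0,0],[80,0,3,0,0,0,0],[80,0,3,0,0,0,0],[80,0,3,0,0,0,0],[80,0,3,0,0,0,0],[80,0,3,0,0,0,0],[80,0,2,0,0,0,0],[80,0,0,0,0,0,0],[80,0,0,0,0,0,0]])

```text
time_s: 14.4
ee_pos: [0.5041, 0.2055, 0.2263]
eef_rot: [-3.141, 0.0, 2.934]
force: [0.2, -0.7, -0.3]
grip_width: 0.0646
grip_force: 0.0
```

```bash
python3 - <<'E'
from h import *
t=avg("top",4);s=avg("scene",4)
a=rect(t,.51,.03,.078,.15,.5)
b=cv2.resize(s["img"][175:275,220:250+3],None,fx=6,fy=6,interpolation=cv2.INTER_CUBIC)
cv2.imwrite("pics/r2.png",np.clip(np.hstack([a,b]),0,255).astype(np.uint8)[:,:,::-1])
o=ctrl.get_obs();print(o["time_s"],o["ee_pos"],o["force"])
E
```

```text
14.8 [0.50424462 0.20538443 0.22602955] [-0.0997618   0.23531103  0.23641634]
```

View pics/r2.png

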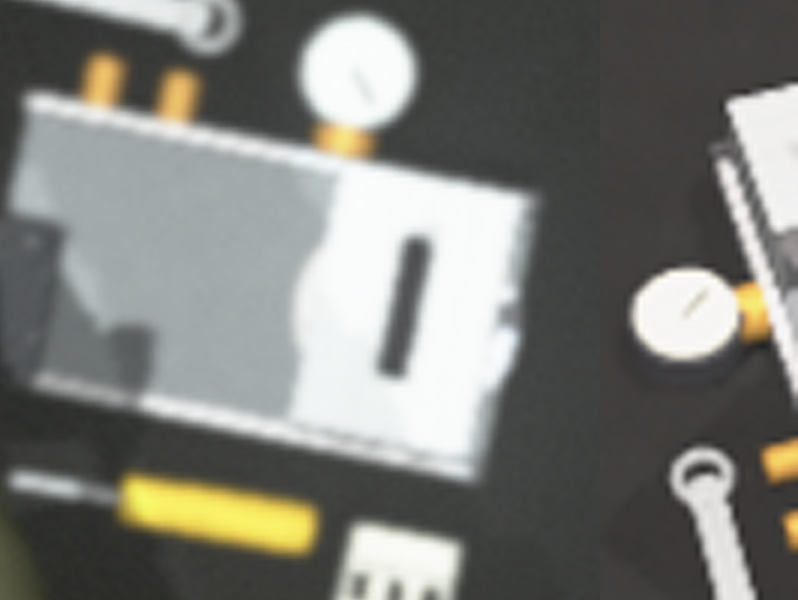

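The rib is at about (404,307), centred over the knob, with the ring showing equally on both sides of the hood. The other objects are where they were. I'll hand in.

```bash
python3 -c "
from station import ctrl
print(ctrl.hand_in())"
```

```text
the job is handed in; nothing more can be done
None
```

I turned the knob until its pointer measured within about 0.2° of the tab, slid the hood home against its stop, let go, and handed the job in at about 15 s; none of the loose things I could see had moved, but the last picture left out the meter and bin, and the hand-in gave no verdict.

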